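Load the purple-capped tube rack into the blood mixer

TASK

Pick up the rack of purple-capped blood tubes, set its foot plate down in front of the mixer's slide and push it in under the rails until it is fully home and the blue sprung catch has clicked shut behind it; then let go. Keep the tubes upright and leave the yellow-capped rack where it stands.

Things in the scene. Friction and masses are not known exactly. Their poses are not given: they have to be found in the camera images.
- rack_purple: White tube rack, six PURPLE caps, 0.15 to 0.3 kg, loose on the desk. Origin: centre of underside, z up. Grey foot plate 66 (x) x 64 (y) x 6 mm, corners cut 4 mm; white block 60 (x) x 36 (y) mm, z 6 to 62; caps up to z 80. Grip the block from above across its 36 mm width (along y), at z about 50 mm. Either end may enter the slide first.
- rack_yellow: The same rack with six YELLOW caps; it stays where it is. Origin: centre of its underside.
- mixer: White blood-tube mixer, fixed, 245 x 130 mm, flat top at z = 40 mm. Origin: desk level, on the slide's centre line; x = direction a rack slides in, z up. Open flat top from x -145 to -93 mm, then a flared mouth without lips to x -73: set the rack down here, square to the mixer, origin at x about -110, y 0, z 40 mm. Push it along +x, resting on the top, under the rails (slippery).
- slide_home (a point): Where the rack's origin is when fully home against the grey console (end stop): x +17, y 0, z 40 mm in the mixer's frame, axes as the mixer's. In that frame two dark undercut rails run x -62 to +50 mm, 76 mm apart (6 mm play each side of the foot); lips over the foot leave 50 mm for the block, undersides 10, tops 14 mm (18 at the mouth) above the top. Mouth flares to 110 mm wide.
- catch (a joint): Blue sprung catch in the mixer's +y rail, slides sideways (m). 0 = shut: wedge tip 18 mm into the channel, square face at mixer x = -22 mm, behind the rear edge of a rack that is home. The rack pushed in moves it out by itself (reads 0.005 to 0.02; spring 1 to 4 N, push some 2 to 8 N) until the foot has passed and it snaps back to 0. Its thumb tab need not be touched.

How it is judged:
By the outcome, as a careful person would: the job done as asked, in the order asked, and still so for the second after the job is handed in, with the robot touching nothing.
It also fails if it takes over 54 s, if anything falls off the work surface, if the arm or the gripper's body presses on something with over 40 N, if the wrist force passes 120 N, or if a joint passes its speed limit or range.

ROBOT

A 6-joint arm with a two-finger parallel gripper is mounted at the origin on the work surface. World frame = base frame: x ahead of the robot, y to its left, z up, the work surface at z = 0. Lengths are in mm, angles in rad, forces in N, time in s.
With the tool pointing down it reaches from about 350 to 875 mm from the base axis. Payload 4.2 kg.
Tool frame: the origin (TCP) lies between the finger pads; the fingertips stand 11 mm ahead of it and the grasp point (between the pads) lies 8 mm behind it; z points along the fingers, y is the direction in which the jaws open and shut (so a half turn about z gives the same grasp; the last joint's range is limited). The gripper opens to 85 mm and grips with 20 to 120 N. Pads are 22 mm wide; open, the fingers measure 114 mm over their backs; the gripper's body (76 mm by 85 mm) begins 54 mm behind the grasp point. The pads swing forward as they close: fully open they stand 13 mm farther back than shut.
Start: joints at [1.462, 0.385, 0.008, 0, -1.194, -0.259], TCP at [224.694, 583.191, 242.312] pointing down, gripper open.
Joint ranges: [-3.14, 3.14], [-1.21, 2.06], [-1.07, 1.41], [-3.16, 2.05], [-2.99, -0.16], [-3.1, 3.1]. Speed limits (rad/s): [2.79, 2.79, 3.14, 3.14, 3.14, 3.14].

INTERFACE

Orientations are given as a unit quaternion [x, y, z, w].
In Python, from bench import * gives the robot as it stands.
- The arm moves only by the tool servo_tool, never from a script. Its argument "rows" is a list of rows, each a list of 7 numbers: the opening, from 0 (shut) to 1 (fully open), then the shift along the tool's x, y, z in cm, then the turn, a rotation vector about the tool's x, y, z in degrees. A call has 1 to 12 rows; each row shifts and turns the commanded pose from where the row before left it, along the tool's axes as they then stand; what a row does not reach is not made up. A row lasts 1/10 s, in which the tool goes at most 50 mm and 8.59 degrees, less where a joint would pass 70% of its speed; a pose out of reach is approached as far as the arm can. A call is refused whole if a number of a shift passes 5 or a number of a turn 8.59, either way. A call with a gripper value outside its range is refused whole. The fingers move at their own pace and stop on an object; the grip force is fixed at half the most. Time passes only in rows, so rows that do not move let the fingers close. It gives the time, the measured TCP pose, the force and the opening at its end, in the units of the state.
- read_state(): the state, without advancing time (a new reading comes with each control period).
- get_image(name): name is "side" or "top"; returns a dict with "image" (384x512x3 uint8, red, green, blue), "mtx" (3x3 intrinsics, pixels), "k1" (the pictures are not rectified: a ray, as slopes to the right and down, at radius r is drawn at 1 + k1 r^2 times it, then the intrinsics apply), "extrinsics" (4x4, takes a point from camera to world coordinates). Camera axes: x right, y up, looking along -z (the intrinsics and any distortion apply to the point x, -y, -z); pixel columns grow to the right and rows downward; lengths in mm; the calibration is good to about 2 mm. A picture is of the moment at which its call begins. There is no depth.
- job_done(): hands the job in, once; it reports no verdict.
The state is a dict: "clock": time; "joints": joint angles; "joint_vel": joint speeds; "joint_efforts": joint torques, N m; "position": TCP position; "ee_rot": TCP orientation; "contact_force": force on the tool from outside, world axes, zero at the start; "wrist_torque": the same for the moment, N m; "gripper_width": finger opening in mm.
Only numpy, scipy, OpenCV 4.12 (cv2) and the standard library are available. Lean on these libraries where they do the work, as an engineer would, in place of code of your own. Each camera call takes 0.05 s, during which the arm holds its last target. There are 200 camera calls.

## Working session

There is one attempt and no reset: what is moved stays moved. The work goes in short steps, Python scripts to look and compute and a tool call to move; the robot and the scene stay as the last step left them, time stands still between calls to the robot, and variables do not carry over. Pictures are saved under pics/ and viewed, about 8 in all and at most 12, crops included, and the job is handed in when it is done.

Besides the shell and the picture viewer there is one more tool, called after "Call:" as name([rows], argument=value, ...), one row to a line, values as JSON. servo_tool: Moves the arm, as the interface text tells. Its arguments: {"type":"object","properties":{"rows":{"type":"array","items":{"type":"array","items":{"type":"number"}}}},"required":["rows"]}

```bash
mkdir -p pics; cat > h.py <<'E'
from bench import *
import numpy as np, cv2
from scipy.spatial.transform import Rotation as R
def ray(g,uv):
    K=np.array(g["mtx"]);E=np.array(g["extrinsics"]);k=g["k1"]
    d=cv2.undistortPoints(np.array(uv,float).reshape(-1,1,2),K,np.array([k,0,0,0.])).reshape(-1,2)
    v=np.c_[d[:,0],-d[:,1],-np.ones(len(d))]
    return E[:3,3],v@E[:3,:3].T
def plane(g,uv,z):
    o,v=ray(g,uv);return (o+v*((z-o[2])/v[:,2])[:,None])[:,:2]
def proj(g,P):
    K=np.array(g["mtx"]);E=np.array(g["extrinsics"])
    c=(np.atleast_2d(P)-E[:3,3])@E[:3,:3];s=np.c_[c[:,0],-c[:,1]]/-c[:,2:]
    s=s*(1+g["k1"]*(s**2).sum(1))[:,None];return s*[K[0,0],K[1,1]]+K[:2,2]
E
python3 - <<'E'
from h import *
for n in("top","side"):
    g=get_image(n);im=g["image"][:,:,::-1];cv2.imwrite(f"pics/{n}0.png",cv2.resize(im,(800,600),interpolation=cv2.INTER_CUBIC));cv2.imwrite(f"raw_{n}.png",im)
    print(n,np.array(g["mtx"]).round(1).tolist(),g["k1"],np.array(g["extrinsics"]).round(3).tolist())
s=read_state();print(s["ee_rot"],s["position"],s["gripper_width"],s["contact_force"])
E
```

```text
top [[390.4, 0.0, 258.4], [0.0, 390.4, 191.6], [0.0, 0.0, 1.0]] -0.03531781918053321 [[-0.007, 0.989, -0.149, 396.013], [-1.0, -0.004, 0.02, 95.115], [0.019, 0.149, 0.989, 917.619], [0.0, 0.0, 0.0, 1.0]]
side [[480.4, 0.0, 256.7], [0.0, 480.4, 189.0], [0.0, 0.0, 1.0]] -0.0654818370022192 [[0.823, 0.453, -0.343, 221.64], [-0.568, 0.646, -0.51, -360.713], [-0.009, 0.615, 0.789, 761.942], [0.0, 0.0, 0.0, 1.0]]
[ 9.83123606e-01 -1.82940099e-01 -1.19518683e-04  9.38722789e-04] [224.5270009  582.75755684 241.35797492] 85.26692070093893 [ 0.11665387 -0.75759721 -0.95847066]
```

View pics/top0.png

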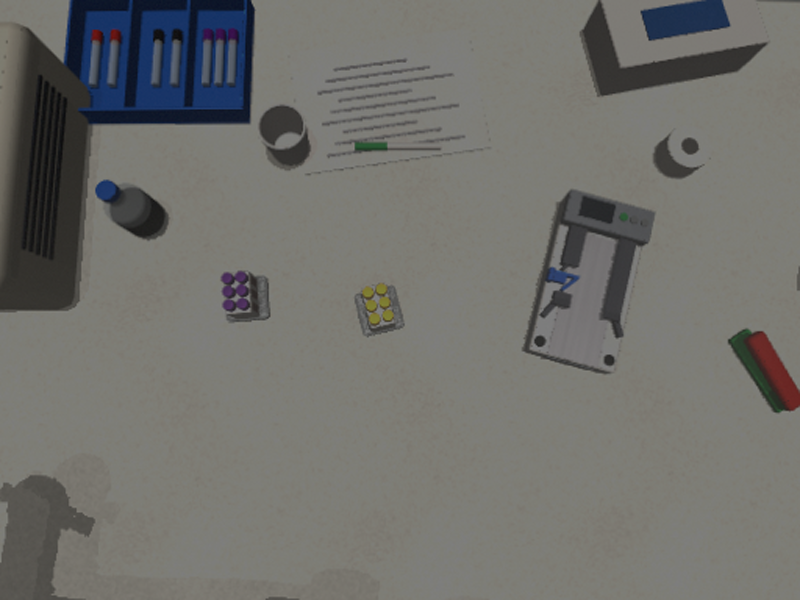

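View pics/side0.png

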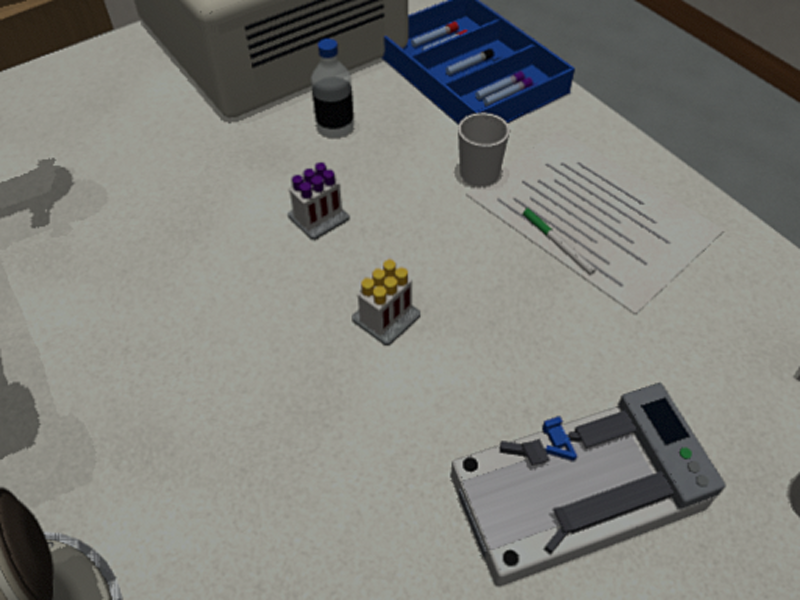

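The top view shows the purple rack at about (236,291), the yellow rack at (379,305), and the mixer with its mouth near (575,350), x axis pointing up. The blue catch is at (562,278), on the mixer's +y side. The side view shows the same layout and nothing in the way.

```bash
python3 - <<'E'
from h import *
T=cv2.imread("raw_top.png");S=cv2.imread("raw_side.png")
a=cv2.resize(T[115:245,325:430],None,fx=4.6,fy=4.6,interpolation=cv2.INTER_CUBIC)
cv2.imwrite("pics/mt.png",cv2.convertScaleAbs(a,alpha=1.5))
b=cv2.resize(S[240:375,285:470],None,fx=4.2,fy=4.2,interpolation=cv2.INTER_CUBIC)
cv2.imwrite("pics/ms.png",cv2.convertScaleAbs(b,alpha=1.4))
gt=get_image("top");gs=get_image("side")
def caps(im,lo,hi,box):
    h=cv2.cvtColor(im,cv2.COLOR_BGR2HSV);m=cv2.inRange(h,lo,hi);M=np.zeros_like(m);x0,y0,x1,y1=box;M[y0:y1,x0:x1]=m[y0:y1,x0:x1]
    mo=cv2.moments(M,True);c=(mo["m10"]/mo["m00"],mo["m01"]/mo["m00"])
    ys,xs=np.nonzero(M);return c,mo["m00"],np.c_[xs,ys]
for nm,lo,hi,bt,bs in(("purple",(125,60,20),(165,255,255),(135,165,175,205),(180,100,225,130)),("yellow",(18,100,60),(38,255,255),(222,175,260,212),(225,160,268,200))):
    ct,nt,pt=caps(T,lo,hi,bt);cs,ns,ps=caps(S,lo,hi,bs)
    o1,v1=ray(gt,[ct]);o2,v2=ray(gs,[cs]);v1=v1[0];v2=v2[0]
    A=np.c_[v1,-v2];t=np.linalg.lstsq(A,o2-o1,rcond=None)[0];p=o1+v1*t[0];q=o2+v2*t[1]
    w=plane(gt,pt,76);r=cv2.minAreaRect(w.astype(np.float32))
    print(nm,ct,nt,cs,ns,((p+q)/2).round(1),(p-q).round(1),plane(gt,[ct],76).round(1),plane(gs,[cs],74).round(1),r)
E
```

```text
purple (149.78151260504202, 185.73949579831933) 238.0 (200.26780626780626, 114.95156695156695) 351.0 [537.9 316.9  68.1] [-0.1  0.  -0. ] [[536.5 314.9]] [[535.2 311.2]] ((536.2390747070312, 314.8807067871094), (51.749267578125, 33.829673767089844), 5.153822898864746)
yellow (241.49612403100775, 194.15503875968992) 258.0 (245.82008368200837, 179.9539748953975) 478.0 [517.9 115.3  70.6] [ 0.4 -0.2  0.1] [[517.3 115. ]] [[516.2 112.9]] ((517.5525512695312, 115.05703735351562), (54.87452697753906, 34.348297119140625), 12.923357963562012)
```

View pics/mt.png

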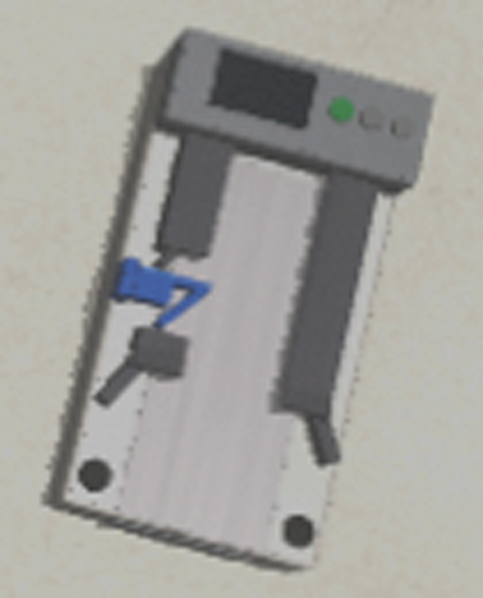

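View pics/ms.png

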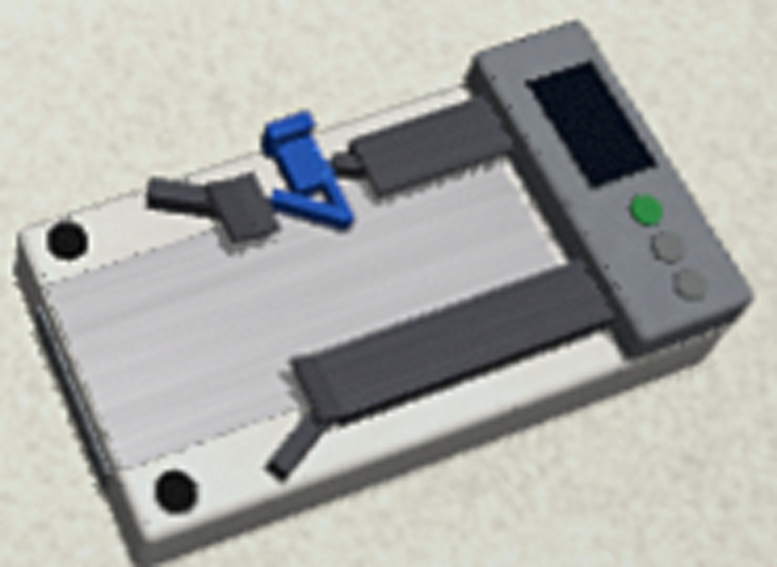

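The crops show the pads at top (95,476) and (298,531), with the front corners at (68,495) and (313,565). The left lip edge runs (229,150)–(205,255) and the right lip edge (325,178)–(277,405). In the side crop the pads are at (68,241) and (177,491).

```bash
python3 - <<'E'
from h import *
gt=get_image("top");gs=get_image("side")
t=lambda *p:(np.array(p)+.5)/4.6-.5+[325,115]
s=lambda *p:(np.array(p)+.5)/4.2-.5+[285,240]
def show(n,w):
    d=w[1]-w[0];print(n,w.round(1).tolist(),"mid",w.mean(0).round(1),"len",np.hypot(*d).round(1),"ang",np.degrees(np.arctan2(d[1],d[0])).round(1))
show("T pads",plane(gt,t((298,531),(95,476)),41));show("S pads",plane(gs,s((177,491),(68,241)),41))
show("T corners",plane(gt,t((313,565),(68,495)),40));show("S corners",plane(gs,s((140,540),(22,232)),40))
show("T Llip",plane(gt,t((205,255),(229,150)),54));show("T Rlip",plane(gt,t((277,405),(325,178)),52))
show("S Llip",plane(gs,s((385,196),(512,152)),52));show("S Rlip",plane(gs,s((298,357),(585,265)),54))
show("T chan L",plane(gt,t((122,505),(150,390)),40));show("S chan",plane(gs,s((115,468),(48,283)),40))
show("S chan R",plane(gs,s((115,468),(295,412)),40));show("T chan R",plane(gt,t((272,550),(292,420)),40))
show("T tip+face",plane(gt,t((210,288),(175,278)),50));show("S tip",plane(gs,s((350,225),(325,160)),50))
E
```

```text
T pads [[439.0, -218.3], [466.7, -118.6]] mid [ 452.9 -168.4] len 103.4 ang 74.5
S pads [[439.9, -218.2], [467.5, -118.5]] mid [ 453.7 -168.4] len 103.4 ang 74.5
T corners [[422.3, -225.2], [457.5, -105.1]] mid [ 439.9 -165.2] len 125.1 ang 73.7
S corners [[418.3, -224.1], [455.5, -105.0]] mid [ 436.9 -164.5] len 124.8 ang 72.7
T Llip [[574.7, -174.7], [628.2, -189.5]] mid [ 601.5 -182.1] len 55.5 ang -15.5
T Rlip [[500.1, -207.3], [614.4, -238.1]] mid [ 557.3 -222.7] len 118.4 ang -15.1
S Llip [[575.5, -177.9], [629.6, -192.9]] mid [ 602.6 -185.4] len 56.0 ang -15.5
S Rlip [[503.8, -208.0], [616.8, -243.7]] mid [ 560.3 -225.8] len 118.6 ang -17.5
T chan L [[452.4, -131.7], [509.4, -148.1]] mid [ 480.9 -139.9] len 59.2 ang -16.1
S chan [[427.2, -198.6], [450.9, -127.6]] mid [ 439.1 -163.1] len 74.8 ang 71.5
S chan R [[427.2, -198.6], [494.3, -220.3]] mid [ 460.8 -209.5] len 70.5 ang -17.9
T chan R [[429.8, -205.2], [494.0, -218.7]] mid [ 461.9 -211.9] len 65.6 ang -11.9
T tip+face [[558.9, -177.6], [564.0, -160.3]] mid [ 561.4 -168.9] len 18.0 ang 73.6
S tip [[557.1, -178.6], [567.9, -152.3]] mid [ 562.5 -165.5] len 28.5 ang 67.6
```

Call:
servo_tool([
  [1, 0, 0, 0, 0, 0, -6.5],
  [1, 0, 0, 0, 0, 0, -6.5],
  [1, 0, 0, 0, 0, 0, -6.5],
  [1, 0, 0, 0, 0, 0, -6.5],
  [1, 2.4, 2.45, 0, 0, 0, 0],
  [1, 2.4, 2.45, 0, 0, 0, 0],
  [1, 2.4, 2.45, 0, 0, 0, 0],
  [1, 2.4, 2.45, 0, 0, 0, 0],
  [1, 2.4, 2.45, 0, 0, 0, 0],
  [1, 2.4, 2.45, 0, 0, 0, 0],
  [1, 2.4, 2.45, 0, 0, 0, 0],
  [1, 2.4, 2.45, 0, 0, 0, 0],
])

```text
clock: 1.5
position: [433.7, 403.4, 242.4]
ee_rot: [0.999, 0.043, 0.0, -0.0]
contact_force: [0.2, 0.3, 0.0]
gripper_width: 85.3
```

Call:
servo_tool([
  [1, 2.4, 2.45, 0, 0, 0, 0],
  [1, 2.4, 2.45, 0, 0, 0, 0],
  [1, 2.4, 2.45, 0, 0, 0, 0],
  [1, 2.4, 2.45, 0, 0, 0, 0],
  [1, 0, 0, 0, 0, 0, 0],
  [1, 0, 0, 0, 0, 0, 0],
  [1, 0, 0, 0, 0, 0, 0],
])

```text
clock: 2.2
position: [536.3, 315.4, 242.2]
ee_rot: [0.999, 0.043, -0.0, -0.0]
contact_force: [-0.6, -0.5, -0.1]
gripper_width: 85.2
```

```bash
cat >> h.py <<'E'
def go(x,y,z,yaw,say=True):
    "remaining shift (cm, tool axes now) and turn (deg) to a tool-down pose with tool x at yaw deg"
    s=read_state();q=R.from_quat(s["ee_rot"]);G=R.from_euler("z",yaw,degrees=True)*R.from_quat([1,0,0,0])
    print("t",round(s["clock"],2),"pos",np.round(s["position"],1),"w",round(s["gripper_width"],1),"F",np.round(s["contact_force"],1),
     "\n shift",(q.inv().apply(np.array([x,y,z])-s["position"])/10).round(2),"in goal axes",(G.inv().apply(np.array([x,y,z])-s["position"])/10).round(2),"turn",np.degrees((q.inv()*G).as_rotvec()).round(2))
E
python3 -c "
from h import *
go(536.8,314.8,42,5.5)
g=get_image('side');im=g['image'][:,:,::-1];a=cv2.resize(im[60:200,130:310],None,fx=4,fy=4,interpolation=cv2.INTER_CUBIC);cv2.imwrite('pics/s1.png',cv2.convertScaleAbs(a,alpha=1.4))"
```

```text
t 2.2 pos [536.3 315.4 242.2] w 85.2 F [-0.6 -0.5 -0.1] 
 shift [ 0.05  0.07 20.02] in goal axes [ 0.04  0.07 20.02] turn [-0.    0.02 -0.54]
```

View pics/s1.png

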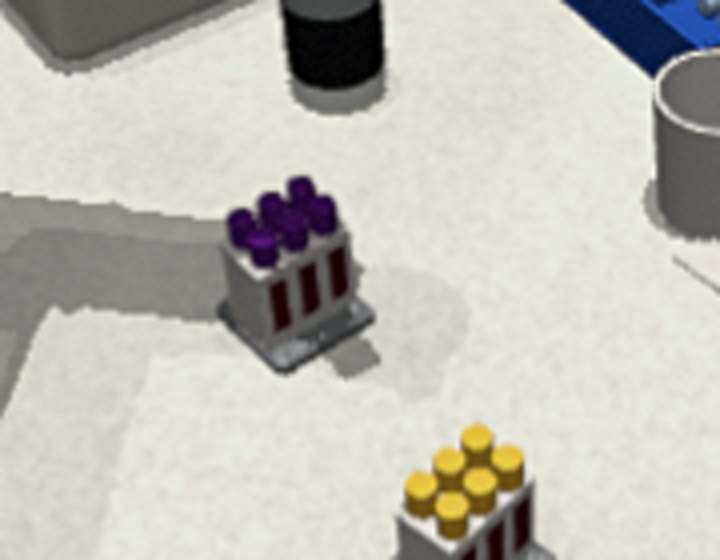

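Shadows only; the arm isn't drawn, so it never blocks the view. The purple foot corners are at (222,308), (285,370) and (373,318) in the crop. I'll use them to check the centre and yaw.

```bash
python3 -c "
from h import *
g=get_image('side')
w=plane(g,(np.array([(222,308),(285,370),(373,318)])+.5)/4-.5+[130,60],3)
print(w.round(1),'centre',((w[0]+w[2])/2).round(1))
for a,b in((1,2),(1,0)):
  d=w[b]-w[a];print(np.hypot(*d),np.degrees(np.arctan2(d[1],d[0])))"
```

```text
[[505.4 340.3]
 [510.5 280.5]
 [569.3 285.9]] centre [537.4 313.1]
59.10214490393056 5.237584784011687
59.99378547737858 94.81389722292273
```

Call:
servo_tool([
  [1, 0.05, 0.15, 2.5, 0, 0, 0],
  [1, 0, 0, 2.5, 0, 0, 0],
  [1, 0, 0, 2.5, 0, 0, 0],
  [1, 0, 0, 2.5, 0, 0, 0],
  [1, 0, 0, 2.5, 0, 0, 0],
  [1, 0, 0, 2.5, 0, 0, 0],
  [1, 0, 0, 2, 0, 0, 0],
  [1, 0, 0, 1.5, 0, 0, 0],
  [1, 0, 0, 1, 0, 0, 0],
  [1, 0, 0, 0.5, 0, 0, 0],
  [1, 0, 0, 0, 0, 0, 0],
  [1, 0, 0, 0, 0, 0, 0],
])

```text
clock: 3.5
position: [537.8, 314.1, 43.1]
ee_rot: [0.999, 0.043, 0.001, -0.0]
contact_force: [0.2, -0.6, 0.5]
gripper_width: 85.4
```

Call:
servo_tool([
  [0, 0, 0, 0, 0, 0, 0],
  [0, 0, 0, 0, 0, 0, 0],
  [0, 0, 0, 0, 0, 0, 0],
  [0, 0, 0, 0, 0, 0, 0],
  [0, 0, 0, 0, 0, 0, 0],
  [0, 0, 0, 0, 0, 0, 0],
  [0, 0, 0, 0, 0, 0, 0],
  [0, 0, 0, 0, 0, 0, 0],
  [0, 0, 0, 0, 0, 0, 0],
  [0, 0, 0, 0, 0, 0, 0],
])

```text
clock: 4.5
position: [537.9, 313.9, 42.9]
ee_rot: [0.999, 0.043, 0.001, -0.0]
contact_force: [-1.0, -0.4, 5.3]
gripper_width: 35.3
```

Call:
servo_tool([
  [0, 0, 0, -0.5, 0, 0, 0],
  [0, 0, 0, -1, 0, 0, 0],
  [0, 0, 0, -1.5, 0, 0, 0],
  [0, 0, 0, -2, 0, 0, 0],
  [0, 0, 0, -2, 0, 0, 0],
  [0, 0, 0, -2, 0, 0, 0],
  [0, 0, 0, -2, 0, 0, 0],
  [0, 0, 0, -1.5, 0, 0, 0],
  [0, 0, 0, -1, 0, 0, 0],
  [0, 0, 0, -0.5, 0, 0, 0],
  [0, 0, 0, 0, 0, 0, 0],
  [0, 0, 0, 0, 0, 0, 0],
])

```text
clock: 5.7
position: [537.0, 313.2, 181.4]
ee_rot: [0.999, 0.043, -0.001, 0.0]
contact_force: [-0.1, -0.6, -1.8]
gripper_width: 35.0
```

```bash
python3 -c "
from h import *
go(469.3,-173,183,-15.5)
g=get_image('side');im=g['image'][:,:,::-1];a=cv2.resize(im[20:200,130:310],None,fx=3.3,fy=3.3,interpolation=cv2.INTER_CUBIC);cv2.imwrite('pics/s2.png',cv2.convertScaleAbs(a,alpha=1.4))"
```

```text
t 5.7 pos [537.  313.2 181.4] w 35.0 F [-0.1 -0.6 -1.8] 
 shift [-10.91  47.86  -0.11] in goal axes [ 6.47 48.66 -0.16] turn [ 0.06  0.09 20.41]
```

View pics/s2.png

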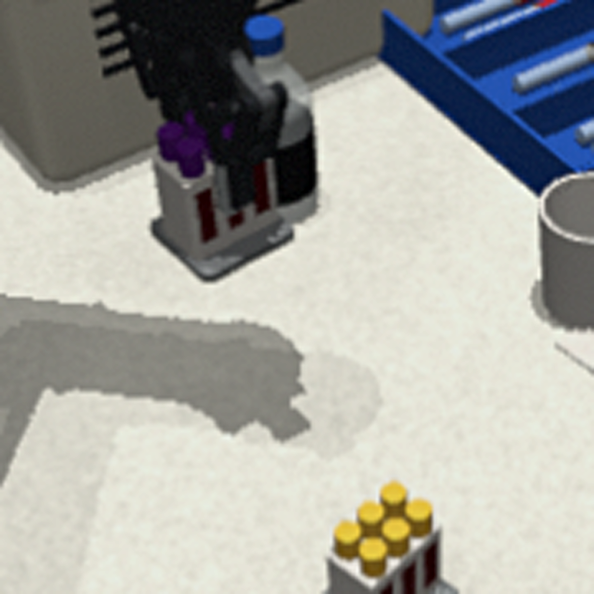

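The purple rack hangs level and is gripped at its middle window. Its foot corners are at (152,228), (208,280) and (293,235). Next I carry it to the mixer above the yellow rack, with the underside at about z 138.

Call:
servo_tool([
  [0, 0, 0, 0, 0, 0, 5.1],
  [0, 0, 0, 0, 0, 0, 5.1],
  [0, 0, 0, 0, 0, 0, 5.1],
  [0, 0, 0, 0, 0, 0, 5.1],
  [0, 0.1, 1, 0, 0, 0, 0],
  [0, 0.2, 1.7, 0, 0, 0, 0],
  [0, 0.33, 2.5, 0, 0, 0, 0],
  [0, 0.33, 2.5, 0, 0, 0, 0],
  [0, 0.33, 2.5, 0, 0, 0, 0],
  [0, 0.33, 2.5, 0, 0, 0, 0],
  [0, 0.33, 2.5, 0, 0, 0, 0],
  [0, 0.33, 2.5, 0, 0, 0, 0],
])

```text
clock: 6.95
position: [511.2, 134.5, 182.2]
ee_rot: [0.991, -0.134, -0.0, 0.0]
contact_force: [-0.5, 0.9, -2.2]
gripper_width: 35.1
```

Call:
servo_tool([
  [0, 0.35, 2.5, 0, 0, 0, 0],
  [0, 0.35, 2.5, 0, 0, 0, 0],
  [0, 0.35, 2.5, 0, 0, 0, 0],
  [0, 0.35, 2.5, 0, 0, 0, 0],
  [0, 0.35, 2.5, 0, 0, 0, 0],
  [0, 0.35, 2.5, 0, 0, 0, 0],
  [0, 0.35, 2.5, 0, 0, 0, 0],
  [0, 0.35, 2.5, 0, 0, 0, 0],
  [0, 0.35, 2.5, 0, 0, 0, 0],
  [0, 0.35, 2.5, 0, 0, 0, 0],
  [0, 0.35, 2.5, 0, 0, 0, 0],
  [0, 0.3, 2, 0, 0, 0, 0],
])

```text
clock: 8.15
position: [471.7, -160.4, 182.3]
ee_rot: [0.991, -0.135, -0.0, 0.0]
contact_force: [-1.1, 0.2, -1.4]
gripper_width: 35.4
```

Call:
servo_tool([
  [0, 0, 1, 0, 0, 0, 0],
  [0, 0, 0, 0, 0, 0, 0],
  [0, 0, 0, 0, 0, 0, 0],
  [0, 0, 0, 0, 0, 0, 0],
])

```text
clock: 8.55
position: [470.9, -167.5, 182.4]
ee_rot: [0.991, -0.134, 0.0, -0.0]
contact_force: [-0.2, 0.5, -2.0]
gripper_width: 35.0
```

```bash
python3 -c "
from h import *
go(469.3,-173,83,-15.5)"
```

```text
t 8.55 pos [ 470.9 -167.5  182.4] w 35.0 F [-0.2  0.5 -2. ] 
 shift [-0.01  0.57  9.94] in goal axes [-0.    0.57  9.94] turn [-0.01 -0.01  0.09]
```

Call:
servo_tool([
  [0, 0, 0.3, 1, 0, 0, 0],
  [0, 0, 0.27, 2, 0, 0, 0],
  [0, 0, 0, 2, 0, 0, 0],
  [0, 0, 0, 2, 0, 0, 0],
  [0, 0, 0, 1.2, 0, 0, 0],
  [0, 0, 0, 0.6, 0, 0, 0],
  [0, 0, 0, 0, 0, 0, 0],
  [0, 0, 0, 0, 0, 0, 0],
])

```text
clock: 9.35
position: [469.8, -173.5, 94.6]
ee_rot: [0.991, -0.134, 0.0, 0.0]
contact_force: [0.4, 0.5, -2.1]
gripper_width: 35.3
```

```bash
python3 -c "
from h import *
go(469.3,-173,83,-15.5)
a=[cv2.resize(get_image(n)['image'][b:b+h,c:c+w,::-1],(390,int(390*h/w)),interpolation=cv2.INTER_CUBIC) for n,b,h,c,w in(('side',225,150,280,190),('top',110,140,315,130))]
m=max(x.shape[0] for x in a);a=[cv2.copyMakeBorder(x,0,m-x.shape[0],0,10,0) for x in a]
cv2.imwrite('pics/s3.png',cv2.convertScaleAbs(np.hstack(a),alpha=1.4))"
```

```text
t 9.35 pos [ 469.8 -173.5   94.6] w 35.3 F [ 0.4  0.5 -2.1] 
 shift [-0.07 -0.04  1.16] in goal axes [-0.07 -0.04  1.16] turn [ 0.   -0.04  0.06]
```

View pics/s3.png

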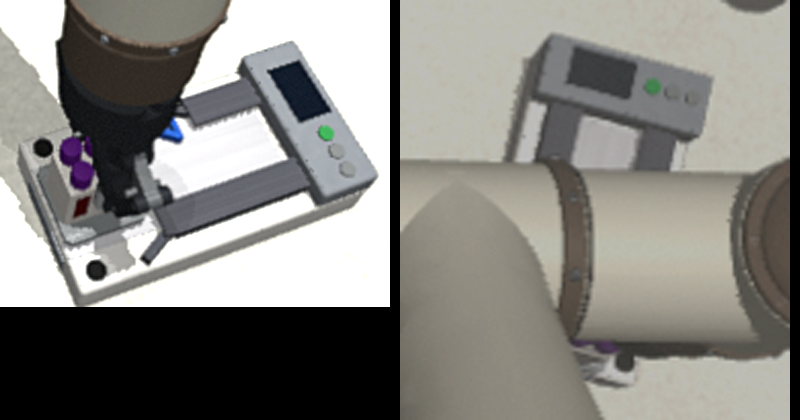

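The rack hovers just above the open top, between the two pads at (43,148) and (96,270), square to the mixer. Now I lower it gently.

Call:
servo_tool([
  [0, 0, 0, 0.4, 0, 0, 0],
  [0, 0, 0, 0.3, 0, 0, 0],
  [0, 0, 0, 0.2, 0, 0, 0],
  [0, 0, 0, 0.1, 0, 0, 0],
  [0, 0, 0, 0, 0, 0, 0],
  [0, 0, 0, 0, 0, 0, 0],
  [0, 0, 0, 0, 0, 0, 0],
])

```text
clock: 10.15
position: [469.5, -173.6, 84.4]
ee_rot: [0.991, -0.135, 0.0, 0.0]
contact_force: [0.3, -0.0, -2.2]
gripper_width: 35.1
```

Call:
servo_tool([
  [0, 0, 0, 0.1, 0, 0, 0],
  [0, 0, 0, 0, 0, 0, 0],
  [0, 0, 0, 0, 0, 0, 0],
])

```text
clock: 10.45
position: [469.3, -173.6, 83.3]
ee_rot: [0.991, -0.135, -0.0, 0.0]
contact_force: [0.2, 0.1, -2.3]
gripper_width: 35.0
```

Call:
servo_tool([
  [0, 0, 0, 0.1, 0, 0, 0],
  [0, 0, 0, 0, 0, 0, 0],
  [0, 0, 0, 0, 0, 0, 0],
])

```text
clock: 10.75
position: [469.8, -173.7, 82.9]
ee_rot: [0.991, -0.134, 0.001, 0.0]
contact_force: [-1.0, 0.3, 4.0]
gripper_width: 35.1
```

Call:
servo_tool([
  [0, 0.4, 0, 0, 0, 0, 0],
  [0, 0.6, 0, 0, 0, 0, 0],
  [0, 0.6, 0, 0, 0, 0, 0],
  [0, 0.6, 0, 0, 0, 0, 0],
  [0, 0.6, 0, 0, 0, 0, 0],
  [0, 0.4, 0, 0, 0, 0, 0],
  [0, 0, 0, 0, 0, 0, 0],
  [0, 0, 0, 0, 0, 0, 0],
])

```text
clock: 11.55
position: [501.8, -182.6, 82.9]
ee_rot: [0.991, -0.134, 0.002, 0.0]
contact_force: [1.6, -0.9, 3.5]
gripper_width: 35.0
```

```bash
python3 -c "
from h import *
go(591.7,-206.9,83,-15.5)"
```

```text
t 11.55 pos [ 501.8 -182.6   82.9] w 35.0 F [ 1.6 -0.9  3.5] 
 shift [ 9.31 -0.05  0.02] in goal axes [ 9.31 -0.06 -0.01] turn [-0.   -0.18  0.06]
```

Call:
servo_tool([
  [0, 0.5, 0, 0, 0, 0, 0],
  [0, 0.7, 0, 0, 0, 0, 0],
  [0, 0.7, 0, 0, 0, 0, 0],
  [0, 0.7, 0, 0, 0, 0, 0],
  [0, 0.4, 0, 0, 0, 0, 0],
  [0, 0, 0, 0, 0, 0, 0],
])

```text
clock: 12.15
position: [529.3, -190.9, 82.9]
ee_rot: [0.991, -0.135, -0.0, 0.0]
contact_force: [-1.6, -2.3, 5.2]
gripper_width: 34.7
```

Call:
servo_tool([
  [0, 0.4, 0, 0, 0, 0, 0],
  [0, 0.6, 0, 0, 0, 0, 0],
  [0, 0.6, 0, 0, 0, 0, 0],
  [0, 0.6, 0, 0, 0, 0, 0],
  [0, 0.3, 0, 0, 0, 0, 0],
  [0, 0, 0, 0, 0, 0, 0],
])

```text
clock: 12.75
position: [553.3, -197.6, 82.9]
ee_rot: [0.991, -0.135, -0.0, 0.001]
contact_force: [-2.9, -2.3, 6.6]
gripper_width: 35.3
```

```bash
python3 -c "
from h import *
go(591.7,-206.9,83,-15.5)
a=[cv2.resize(get_image(n)['image'][b:b+h,c:c+w,::-1],(390,int(390*h/w)),interpolation=cv2.INTER_CUBIC) for n,b,h,c,w in(('side',225,150,280,190),('top',110,140,315,130))]
m=max(x.shape[0] for x in a);a=[cv2.copyMakeBorder(x,0,m-x.shape[0],0,10,0) for x in a]
cv2.imwrite('pics/s4.png',cv2.convertScaleAbs(np.hstack(a),alpha=1.4))"
```

```text
t 12.75 pos [ 553.3 -197.6   82.9] w 35.3 F [-2.9 -2.3  6.6] 
 shift [ 3.95 -0.13 -0.01] in goal axes [ 3.95 -0.13 -0.01] turn [0.06 0.   0.04]
```

View pics/s4.png

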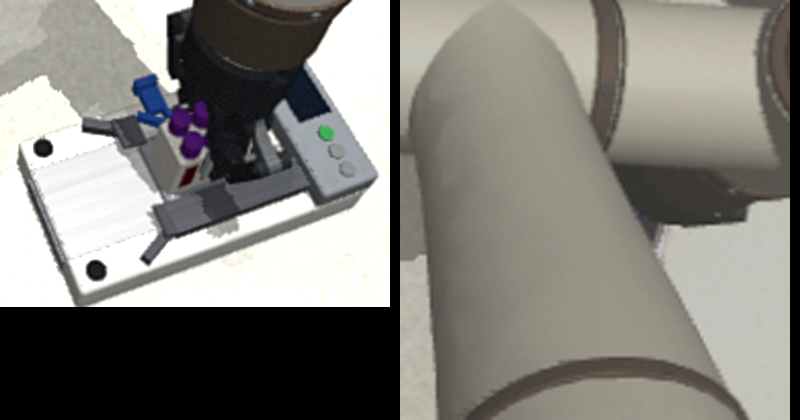

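The rack is under the rails and the blue catch is pushed outward, at (150,95). I'll push on slowly to the stop.

Call:
servo_tool([
  [0, 0.5, 0, 0, 0, 0, 0],
  [0, 0.6, 0, 0, 0, 0, 0],
  [0, 0.6, 0, 0, 0, 0, 0],
  [0, 0.6, 0, 0, 0, 0, 0],
  [0, 0.4, 0, 0, 0, 0, 0],
  [0, 0.3, 0, 0, 0, 0, 0],
  [0, 0, 0, 0, 0, 0, 0],
])

```text
clock: 13.55
position: [582.2, -205.6, 82.9]
ee_rot: [0.991, -0.134, -0.0, 0.001]
contact_force: [-1.1, -2.3, 5.3]
gripper_width: 35.0
```

Call:
servo_tool([
  [0, 0.3, 0, 0, 0, 0, 0],
  [0, 0.2, 0, 0, 0, 0, 0],
  [0, 0.1, 0, 0, 0, 0, 0],
  [0, 0, 0, 0, 0, 0, 0],
  [0, 0, 0, 0, 0, 0, 0],
])

```text
clock: 14.05
position: [588.0, -206.9, 82.9]
ee_rot: [0.991, -0.135, 0.0, 0.0]
contact_force: [-1.5, -1.4, 5.7]
gripper_width: 35.2
```

Call:
servo_tool([
  [0, 0.15, 0, 0, 0, 0, 0],
  [0, 0.15, 0, 0, 0, 0, 0],
  [0, 0, 0, 0, 0, 0, 0],
  [0, 0, 0, 0, 0, 0, 0],
])

```text
clock: 14.45
position: [591.0, -207.4, 82.9]
ee_rot: [0.991, -0.135, 0.0, 0.0]
contact_force: [-1.4, 0.0, 5.2]
gripper_width: 35.2
```

```bash
python3 -c "
from h import *
go(591.7,-206.9,83,-15.5)"
```

```text
t 14.45 pos [ 591.  -207.4   82.9] w 35.2 F [-1.4  0.   5.2] 
 shift [ 0.06 -0.07 -0.01] in goal axes [ 0.05 -0.07 -0.01] turn [ 0.01 -0.03  0.04]
```

Call:
servo_tool([
  [0, 0.15, 0, 0, 0, 0, 0],
  [0, 0, 0, 0, 0, 0, 0],
  [0, 0, 0, 0, 0, 0, 0],
])

```text
clock: 14.75
position: [592.4, -207.8, 82.9]
ee_rot: [0.991, -0.135, 0.0, 0.0]
contact_force: [-1.1, 0.2, 5.7]
gripper_width: 35.6
```

Call:
servo_tool([
  [0, 0.15, 0, 0, 0, 0, 0],
  [0, 0, 0, 0, 0, 0, 0],
  [0, 0, 0, 0, 0, 0, 0],
])

```text
clock: 15.05
position: [593.3, -208.0, 82.9]
ee_rot: [0.991, -0.135, -0.0, 0.0]
contact_force: [-3.1, 1.9, 7.8]
gripper_width: 35.0
```

```bash
python3 -c "
from h import *
go(591.7,-206.9,83,-15.5)"
```

```text
t 15.05 pos [ 593.3 -208.    82.9] w 35.0 F [-3.1  1.9  7.8] 
 shift [-0.19 -0.06 -0.01] in goal axes [-0.19 -0.06 -0.01] turn [0.01 0.05 0.02]
```

Call:
servo_tool([
  [0, 0.15, 0, 0, 0, 0, 0],
  [0, 0, 0, 0, 0, 0, 0],
  [0, 0, 0, 0, 0, 0, 0],
])

```text
clock: 15.35
position: [593.5, -208.0, 83.0]
ee_rot: [0.991, -0.135, -0.002, -0.0]
contact_force: [-5.9, 2.6, 9.6]
gripper_width: 35.2
```

```bash
python3 -c "
from h import *
go(591.7,-206.9,83,-15.5)
a=cv2.resize(get_image('side')['image'][225:375,280:470,::-1],(760,600),interpolation=cv2.INTER_CUBIC)
cv2.imwrite('pics/s5.png',cv2.convertScaleAbs(a,alpha=1.4))"
```

```text
t 15.35 pos [ 593.5 -208.    83. ] w 35.2 F [-5.9  2.6  9.6] 
 shift [-0.2  -0.06  0.  ] in goal axes [-0.2  -0.06  0.  ] turn [0.01 0.21 0.01]
```

View pics/s5.png

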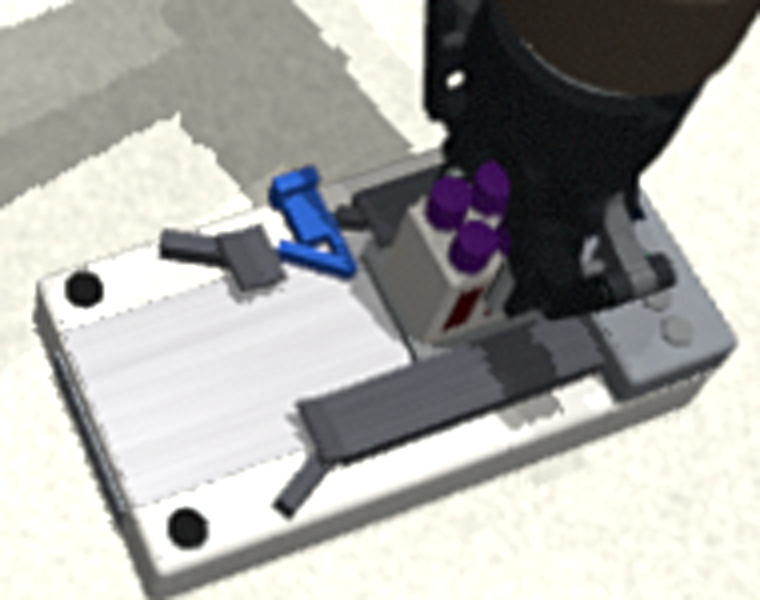

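The catch is back in the channel behind the rack's rear edge, tip at (350,272), the same as in its shut picture. The motion stalled against the end stop while the force rose. Now I release and rise.

Call:
servo_tool([
  [0, -0.1, 0, -0.05, 0, 0, 0],
  [1, 0, 0, 0, 0, 0, 0],
  [1, 0, 0, 0, 0, 0, 0],
  [1, 0, 0, 0, 0, 0, 0],
  [1, 0, 0, 0, 0, 0, 0],
  [1, 0, 0, 0, 0, 0, 0],
  [1, 0, 0, 0, 0, 0, 0],
  [1, 0, 0, 0, 0, 0, 0],
])

```text
clock: 16.2
position: [594.2, -208.2, 82.8]
ee_rot: [0.991, -0.135, -0.0, -0.0]
contact_force: [-0.5, 0.1, 1.1]
gripper_width: 85.4
```

Call:
servo_tool([
  [1, 0, 0, -1, 0, 0, 0],
  [1, 0, 0, -2, 0, 0, 0],
  [1, 0, 0, -2.5, 0, 0, 0],
  [1, 0, 0, -2.5, 0, 0, 0],
  [1, 0, 0, -2.5, 0, 0, 0],
  [1, 0, 0, -2.5, 0, 0, 0],
  [1, -2, 1, -1, 0, 0, 0],
  [1, -2, 3, 0, 0, 0, 0],
  [1, -2, 3, 0, 0, 0, 0],
  [1, -2, 3, 0, 0, 0, 0],
  [1, -1, 2, 0, 0, 0, 0],
  [1, 0, 0, 0, 0, 0, 0],
])

```text
clock: 17.4
position: [473.6, -301.4, 224.0]
ee_rot: [0.991, -0.136, 0.001, 0.0]
contact_force: [-1.5, 0.0, -0.2]
gripper_width: 85.8
```

Call:
servo_tool([
  [1, -3, 0, 0, 0, 0, 0],
  [1, -3, 0, 0, 0, 0, 0],
  [1, -3, 0, 0, 0, 0, 0],
  [1, -2, 0, 0, 0, 0, 0],
  [1, 0, 0, 0, 0, 0, 0],
  [1, 0, 0, 0, 0, 0, 0],
])

```text
clock: 18.0
position: [370.3, -270.4, 223.8]
ee_rot: [0.991, -0.134, 0.001, 0.0]
contact_force: [0.1, -0.6, 0.2]
gripper_width: 85.7
```

```bash
python3 -c "
from h import *
go(591.7,-206.9,83,-15.5)
a=[cv2.resize(get_image(n)['image'][b:b+h,c:c+w,::-1],None,fx=560/h,fy=560/h,interpolation=cv2.INTER_CUBIC)[:, :395] if 0 else cv2.resize(get_image(n)['image'][b:b+h,c:c+w,::-1],(395,int(395*h/w)),interpolation=cv2.INTER_CUBIC) for n,b,h,c,w in(('side',225,145,300,165),('top',110,140,325,105))]
m=max(x.shape[0] for x in a);a=[cv2.copyMakeBorder(x,0,m-x.shape[0],0,5,0) for x in a]
cv2.imwrite('pics/s6.png',cv2.convertScaleAbs(np.hstack(a),alpha=1.4))
g=get_image('top');h=cv2.cvtColor(g['image'],cv2.COLOR_RGB2HSV)
for lo,hi in(((125,60,20),(165,255,255)),((18,100,60),(38,255,255))):
  m=cv2.inRange(h,lo,hi);m[:150]=0;y,x=np.nonzero(m);print(len(x),x.mean().round(1),y.mean().round(1)) if len(x) else print(0)
  if len(x):print(plane(g,[(x.mean(),y.mean())],115 if hi[0]>100 else 76).round(1))
"
```

```text
t 18.0 pos [ 370.3 -270.4  223.8] w 85.7 F [ 0.1 -0.6  0.2] 
 shift [ 19.62 -12.02  14.12] in goal axes [ 19.64 -12.04  14.08] turn [ 0.02 -0.14  0.07]
201 392.8 159.2
[[ 585.6 -207.7]]
256 241.4 194.2
[[517.2 115.2]]
```

View pics/s6.png

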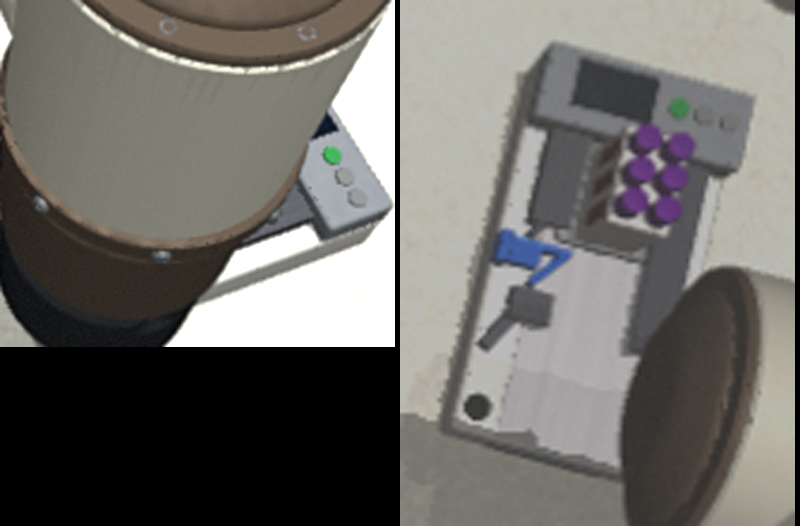

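The picture shows the rack upright against the console. The catch tip is at (570,255) on the right, behind the foot's rear edge. That is within half a raw pixel of its original shut position. The yellow rack hasn't moved: (517.2, 115.2), against (517.3, 115.0) at the start.

```bash
python3 -c "
from h import *
print(job_done())"
```

```text
the job is handed in; nothing more can be done
None
```

I put the purple rack in the mixer and pushed it fully home. The blue catch closed behind it, and I let go and handed the job in at about 18 s of the 54 s allowed.

- **Pick and place:** I gripped the block across its width, carried the rack level over the yellow one, and set it down in front of the slide with about 4 N of contact.
- **Home:** I pushed along the rails until the rack stopped moving and the force rose. It stopped about 2 mm past the home point I had worked out from the images, which is within what the calibration allows.
- **Catch:** I saw it pushed out as the rack went in. The last picture shows its tip back where it was when shut, to within half a pixel, behind the foot's rear edge. I judged this from the pictures only.
- **Rest of the scene:** The purple tubes are upright. The yellow rack is where it was to within 0.2 mm. The gripper is open and clear, with only sensor-noise force readings.

One gap: in the last pictures the arm blocked the side camera's view of the rack, so the final check rests on the top view. No check failed.

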